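# Set the melting pot in its melter and turn the control to full

## Task

Get the chocolate melter going: keeping it upright, set the round-bottomed white pot down gently (not dropped) into the melter's dished cup, fully home and upright, and turn the melter's control knob clockwise (seen from above) to its end stop. Do both in whichever order you like, leave the lidded pot standing in the cup, and leave the honey jar, lemon and pepper mill where they are.

Things in the scene. Friction and masses are not known exactly. Their poses are not given: they have to be found in the camera images.
- pot: round-bottomed white stoneware pot, wooden lid fixed on, loose, 0.2-0.45 kg, starts upright. Origin: centre of underside, z up its axis. Lower part a ball of radius 36 mm centred 32 mm up, cut flat to a 32 mm wide foot; straight neck 48 mm wide from 60 to 96 mm up; lid 49 mm wide to 104 mm; lid knob 18 mm wide, top at 118 mm.
- melter: electric chocolate melter, fixed: white base 100 (x) by 224 (y) by 22 mm high; drum (100 mm wide, top at 58 mm) with a steel dished cup at its +y end, control knob at its -y end. Origin: centre of underside, z up. Cup: cone about 45 degrees steep, mouth 86 mm wide, narrowing to about 26 mm; the pot's ball-shaped underside centres itself in it, foot hanging clear.
- dish_seat (a point): point on the cup's axis where the pot's origin lies when the pot is fully home: 58 mm from the melter's origin along its +y, 29 mm above the worktop, 29 mm below the drum's top. Axes parallel to the melter's.
- knob_grip (a point): centre of the knob's grip bar, on the knob's upright axis, 59 mm above the worktop, 67 mm from the melter's origin along its -y. Black bar 14 mm wide, 49 mm long along this point's x, top at 66 mm; below it a disc 52 mm wide, its top at 36 mm. The point turns with the knob.
- knob (a joint): angle of the control knob, rad: 0 at the anticlockwise stop, growing clockwise seen from above, 2.0 at the clockwise end stop. It starts between 0.6 and 1.1. At 0 the bar lies along the melter's x axis. Light friction (0.04 N m), stays where it is left.
- honey_jar: bystander: glass jar of honey with a black lid, 63 mm wide, 94 mm high, flat base; loose, stands near the pot (the two may have swapped places). Origin: centre of its underside.
- lemon: bystander: lemon 78 x 55 x 56 mm, loose, near the front edge of the worktop. Origin: under its centre.
- mill: bystander: dark wooden pepper mill, 58 mm wide, 170 mm high, loose, to the right on the cooker's hob. Origin: centre of its underside.

How it is judged:
By the outcome, as a careful person would: the job done as asked, in the order asked, and still so for the second after the job is handed in, with the robot touching nothing.
It also fails if it takes over 54 s, if anything falls off the work surface, if the arm or the gripper's body presses on something with over 40 N, if the wrist force passes 120 N, or if a joint passes its speed limit or range.

## Robot

A 7-joint arm with a two-finger parallel gripper is mounted at the origin on a cart in front of the work surface, level with it; the furniture and walls round the work are solid. World frame = base frame: x ahead of the robot, y to its left, z up, the work surface at z = 0. Lengths are in m, angles in degrees, forces in N, time in s.
With the tool pointing down it reaches from about 0.4 to 0.85 m from the base axis. Payload 10.4 kg.
Tool frame: the origin (TCP) lies on the centre line of the jaws, within the pads' length; the fingertips stand 22 mm ahead of it and the grasp point (between the pads) lies 3 mm ahead of it; z points along the fingers, y is the line along which they close (so a half turn about z gives the same grasp; the last joint's range is limited). The gripper opens to 87 mm and grips with 3 to 60 N. Pads are 19 mm wide; open, the fingers measure 117 mm over their backs; the gripper's body (75 mm by 190 mm) begins 51 mm behind the grasp point.
Start: joints at [-64.435, 19.034, -3.707, 83.658, 1.238, 77.344, -5.071], TCP at [0.282, 0.558, 0.245] pointing down, gripper open.
Joint ranges: [-148.97, 148.97], [-28.65, 121.19], [-84.17, 76.75], [9.2, 138.47], [-72.65, 252.65], [3.7, 117.97], [-149.18, 149.18]. Speed limits (degrees/s): [127.2, 127.2, 159.86, 159.86, 180, 180, 180].

## Interface

Orientations are given as [roll, pitch, yaw] about the fixed x, y, z axes, in that order (R = Rz(yaw) Ry(pitch) Rx(roll)).
In Python, from plant import r gives the robot as it stands. The module is installed in compiled form; this text tells all that it offers.
- The arm moves only by the tool servo_tool, never from a script. Its argument "targets" is a list of rows, each a list of 5 numbers: the shift along the tool's x, y, z in cm, then the turn about the tool's z in rad, then the closure, from 0 (fully open) to 1 (shut). In form: [[x, y, z, spin, fingers], ...]. A call has exactly 10 rows; each row shifts and turns the commanded pose from where the row before left it, along the tool's axes as they then stand; what a row does not reach is not made up. A row lasts 1/10 s, in which the tool goes at most 50 mm and 8.59 degrees, less where a joint would pass 70% of its speed; a pose out of reach is approached as far as the arm can. A call with a gripper value outside its range is refused whole. The fingers move at their own pace and stop on an object; "squeeze" is the grip in N (left out, the last holds). Time passes only in rows, so rows that do not move let the fingers close, or fill a call up. It gives the time, the measured TCP pose, the force, the opening and the grip force at its end, in the units of the state.
- r.get_state(): the state, without advancing time (a new reading comes with each control period).
- r.get_image(name): name is "scene" or "side" or "wrist"; returns (picture, depth): 480x640x3 uint8, red, green, blue; 480x640 float32, m along the optical axis (not along the pixel's ray), 0 where there is no reading.
- r.camera_info(name): a dict with "fx", "fy", "cx", "cy" (pixels), "xyz" and "orientation" of the camera in the world; the wrist camera has in their place "mount" (4x4, takes a point from camera to tool coordinates, whose origin is the TCP and whose axes are the flange's). Camera axes: x right, y down, z forward; pixel columns grow to the right and rows downward; lengths in m; the calibration is good to about 2 mm. A picture is of the moment at which its call begins: read the wrist's pose just before it. camera_info takes no time and is no camera call.
- r.finish_job(): hands the job in; it is judged then, once.
The state is a dict: "t": time; "q": joint angles; "qd": joint speeds; "tau": joint torques, N m; "position": TCP position; "tcp_rot": TCP orientation; "ft_force": force on the tool from outside, world axes, zero at the start; "wrist_torque": the same for the moment, N m; "width": finger opening in m; "grasp_force": force on a finger pad.
Only numpy, scipy, OpenCV 4.12 (cv2) and the standard library are available. Lean on these libraries where they do the work, as an engineer would, in place of code of your own. Each camera call takes 0.05 s, during which the arm holds its last target. There are 200 camera calls.

## Working session

There is one attempt and no reset: what is moved stays moved. The work goes in short steps, Python scripts to look and compute and a tool call to move; the robot and the scene stay as the last step left them, time stands still between calls to the robot, and variables do not carry over. Pictures are saved under pics/ and viewed, at most 10 in all, crops included, and the job is handed in when it is done.

Besides the shell and the picture viewer there is one more tool, called as name(argument=value, ...) on one line, values as JSON. servo_tool: Moves the arm, as the interface text tells. Its arguments: {"type":"object","properties":{"targets":{"type":"array"},"squeeze":{"type":"number"}},"required":["targets"]}

```bash
mkdir -p pics
cat > h.py <<'E'
import numpy as np, cv2
from scipy.spatial.transform import Rotation as R
from plant import r
def cam(name):
    i=r.camera_info(name); s=r.get_state()
    if 'mount' in i:
        T=np.eye(4);T[:3,:3]=R.from_euler('xyz',s['tcp_rot'],degrees=True).as_matrix();T[:3,3]=s['position']
        T=T@np.array(i['mount'])
    else:
        T=np.eye(4);T[:3,:3]=R.from_euler('xyz',i['orientation'],degrees=True).as_matrix();T[:3,3]=i['xyz']
    im,d=r.get_image(name)
    return i,T,im,d
def cloud(i,T,d):
    v,u=np.mgrid[:480,:640]
    P=np.stack([(u-i['cx'])/i['fx']*d,(v-i['cy'])/i['fy']*d,d],-1)
    P=P@T[:3,:3].T+T[:3,3]; P[d==0]=np.nan
    return P
def save(n,im): cv2.imwrite('pics/'+n,im[...,::-1])
E
python3 - <<'E'
from h import *
s=r.get_state();print(s)
for n in('scene','side'):
    i,T,im,d=cam(n);print(n,i);save(n+'0.png',im);np.savez(n+'0.npz',T=T,im=im,d=d)
E
```

```text
{'t': 0.0, 'q': array([-64.43499636,  19.07193267,  -3.70476205,  83.70610123,
         1.23551782,  77.34357942,  -5.07166453]), 'qd': array([ 0.02000923, -0.02766405,  0.01225255,  0.02976366, -0.05634925,
       -0.02705165, -0.10928055]), 'tau': array([ 8.95584321e-05, -6.23259258e+01,  2.47710018e-02, -3.89899457e+01,
       -6.13438594e-02,  3.96535336e-02,  1.10538006e-04]), 'position': array([0.28223381, 0.55724267, 0.24375347]), 'tcp_rot': array([-1.79918164e+02,  2.55305066e-03,  1.53137729e+02]), 'ft_force': array([-0.94761922, -0.39820585, -0.04774274]), 'wrist_torque': array([0.01522468, 0.04040326, 0.01655341]), 'grasp_force': 0.0, 'width': 0.08722919144731317}
scene {'fx': 580.0121998245762, 'fy': 580.0121998245762, 'cx': 322.9091514633396, 'cy': 241.83476901560377, 'xyz': array([-0.24630518, -0.81269535,  0.60063144]), 'orientation': array([-120.2224248 ,    1.32589266,  -51.59346464])}
side {'fx': 447.16231453536466, 'fy': 447.16231453536466, 'cx': 324.7983426000616, 'cy': 236.00378516137064, 'xyz': array([ 0.41097411, -0.93766523,  0.49086474]), 'orientation': array([-120.3086157 ,    0.51573622,   -5.14285438])}
```

View pics/scene0.png

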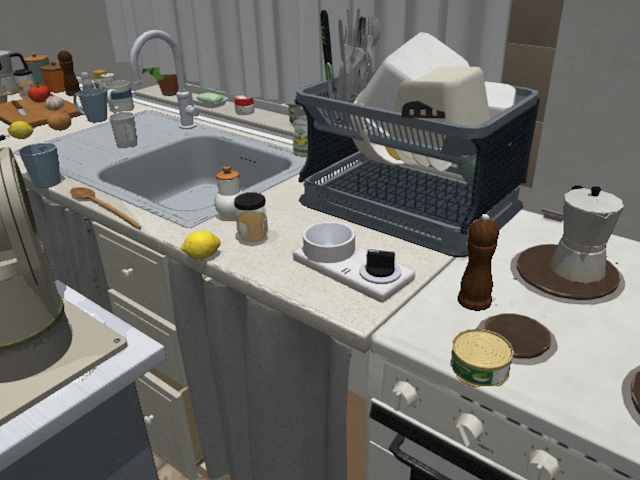

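View pics/side0.png

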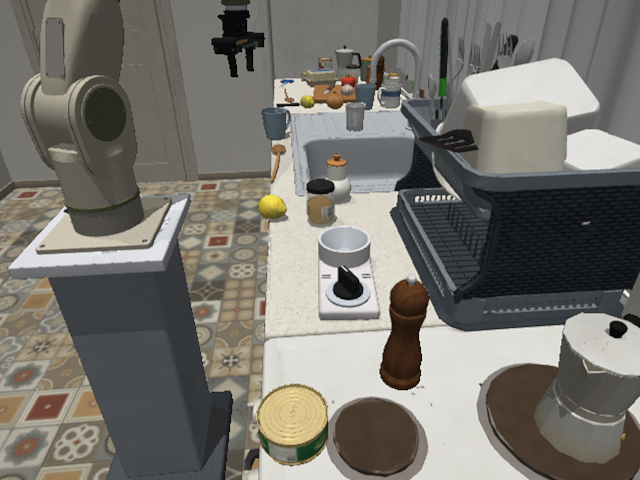

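The scene view has the pot at (229,195), the jar at (251,218), the melter cup at (329,240), the knob at (380,265) and the mill at (478,265). The side view has the pot at (337,180), the jar at (320,200) and the knob at (348,288). Next I'll measure them from depth.

```bash
cat > m.py <<'E'
from h import *
import sys
roi={'scene':dict(pot=(212,165,245,222),jar=(234,192,270,245),melter=(290,218,416,300),lemon=(178,228,224,262),mill=(455,212,500,312)),
'side':dict(pot=(326,150,352,200),jar=(304,178,336,226),melter=(316,224,380,320),lemon=(256,192,288,220),mill=(380,272,430,390))}
for n in roi:
    z=np.load(n+'0.npz');P=cloud(r.camera_info(n),z['T'],z['d']);hsv=cv2.cvtColor(z['im'],cv2.COLOR_RGB2HSV)
    for k,(a,b,c,e) in roi[n].items():
        Q=P[b:e,a:c].reshape(-1,3);H=hsv[b:e,a:c].reshape(-1,3)
        if k=='melter':
            for nm,m in (('rim',(abs(Q[:,2]-.058)<.004)&(H[:,2]>90)),('base',(abs(Q[:,2]-.022)<.004)&(H[:,2]>150)),('bar',(Q[:,2]>.061)&(H[:,2]<70))):
                q=Q[m]
                if nm=='rim' : (cx,cy),w,ang=cv2.fitEllipse(q[:,:2].astype(np.float32)*1000)
                else: (cx,cy),w,ang=cv2.minAreaRect(q[:,:2].astype(np.float32)*1000)
                print(n,nm,len(q),cx,cy,w,ang)
        else:
            ok=Q[:,2]>.012; q=Q[ok]
            print(n,k,len(q),'min',np.percentile(q,2,0).round(3),'max',np.percentile(q,98,0).round(3))
            if k=='pot':
                for lo,hi in((.062,.094),(.097,.103),(.108,.12)):
                    p=q[(q[:,2]>lo)&(q[:,2]<hi)]; 
                    if len(p)<5: continue
                    A=np.c_[2*p[:,:2],np.ones(len(p))];x=np.linalg.lstsq(A,(p[:,:2]**2).sum(1),rcond=None)[0]
                    print('  circ',lo,len(p),x[:2].round(4),np.sqrt(x[2]+x[0]**2+x[1]**2).round(4),p.mean(0).round(4))
E
python3 m.py
```

```text
scene pot 1268 min [ 0.447 -0.043  0.018] max [0.542 0.097 0.115]
  circ 0.062 516 [0.4777 0.023 ] 0.0595 [0.4903 0.028  0.0801]
  circ 0.097 135 [0.5252 0.0797] 0.0194 [0.5209 0.0754 0.1009]
  circ 0.108 47 [0.5264 0.0808] 0.0073 [0.5244 0.0787 0.1146]
scene jar 1453 min [ 0.446 -0.065  0.014] max [0.511 0.054 0.095]
scene rim 442 507.18206787109375 -217.69403076171875 (86.79938507080078, 127.73782348632812) 177.51585388183594
scene base 1286 502.82525634765625 -269.4771423339844 (223.85670471191406, 99.88034057617188) 86.29048919677734
scene bar 108 567.3286743164062 -338.4512939453125 (169.618408203125, 43.65168380737305) 0.13471753895282745
scene lemon 791 min [ 0.334 -0.031  0.015] max [0.391 0.015 0.055]
scene mill 3127 min [ 0.526 -0.521  0.014] max [ 0.801 -0.372  0.155]
side pot 896 min [ 0.491 -0.061  0.018] max [0.556 0.084 0.116]
  circ 0.062 360 [0.5154 0.0032] 0.0592 [0.515  0.0229 0.0799]
  circ 0.097 102 [0.5258 0.0754] 0.0192 [0.5241 0.0683 0.1011]
  circ 0.108 37 [0.526  0.0779] 0.0068 [0.5256 0.0751 0.1146]
side jar 1252 min [ 0.447 -0.068  0.014] max [0.519 0.056 0.095]
side rim 482 507.9759521484375 -215.1649627685547 (91.94721221923828, 93.27723693847656) 163.92332458496094
side base 1494 502.73876953125 -288.7692565917969 (188.84388732910156, 99.41975402832031) 85.6194839477539
side bar 165 499.1085205078125 -339.6741943359375 (13.9370756149292, 48.360252380371094) 25.28298568725586
side lemon 532 min [ 0.337 -0.033  0.014] max [0.396 0.004 0.055]
side mill 3742 min [ 0.528 -0.525  0.014] max [ 0.643 -0.299  0.158]
```

```bash
cat > m2.py <<'E'
from h import *
def circ(p):
    A=np.c_[2*p[:,:2],np.ones(len(p))];x=np.linalg.lstsq(A,(p[:,:2]**2).sum(1),rcond=None)[0]
    return x[:2].round(4),np.sqrt(x[2]+x[0]**2+x[1]**2).round(4)
for n,roi in(('scene',((225,185,275,245),(450,205,505,312),(0,0,640,480))),('side',((300,175,342,226),(375,268,435,392),(0,0,640,480)))):
    z=np.load(n+'0.npz');P=cloud(r.camera_info(n),z['T'],z['d']);hsv=cv2.cvtColor(z['im'],cv2.COLOR_RGB2HSV)
    for k,lo,hi,(a,b,c,e) in(('jarlid',.08,.1,roi[0]),('mill',.02,.15,roi[1])):
        Q=P[b:e,a:c].reshape(-1,3);H=hsv[b:e,a:c].reshape(-1,3)
        m=(Q[:,2]>lo)&(Q[:,2]<hi)&((H[:,2]<75) if k=='jarlid' else (H[:,1]>110)&(H[:,2]<150))
        q=Q[m];print(n,k,len(q),np.percentile(q,[3,50,97],0).round(3).tolist(),cv2.minEnclosingCircle(q[:,:2].astype(np.float32)*1000),circ(q))
    # tall stuff near workspace
    Q=P.reshape(-1,3);m=(Q[:,2]>.1)&(Q[:,0]>.3)&(Q[:,0]<.75)&(abs(Q[:,1]+.25)<.3)
    print('tall',np.unique(np.round(Q[m][:,:2],1),axis=0,return_counts=True))
E
python3 m2.py
```

```text
scene jarlid 436 [[0.447, -0.065, 0.084], [0.471, -0.042, 0.093], [0.501, -0.013, 0.095]] ((475.4957580566406, -36.645267486572266), 32.02956771850586) (array([ 0.4737, -0.0386]), np.float64(0.023))
scene mill 1978 [[0.527, -0.521, 0.025], [0.535, -0.505, 0.083], [0.649, -0.424, 0.147]] ((646.8661499023438, -465.3179626464844), 128.70556640625) (array([ 0.6289, -0.4657]), np.float64(0.101))
tall (array([[ 0.5, -0.5],
       [ 0.6, -0.5],
       [ 0.6, -0.4],
       [ 0.6, -0.3],
       [ 0.6, -0.2],
       [ 0.6, -0.1],
       [ 0.6, -0. ],
       [ 0.7, -0.4],
       [ 0.7, -0.3],
       [ 0.7, -0.2],
       [ 0.7, -0.1],
       [ 0.7, -0. ]]), array([ 914,  149,  451,  698,  499,  422,   86, 4139, 3145, 3538, 2609,
       1298]))
side jarlid 345 [[0.451, -0.067, 0.087], [0.477, -0.047, 0.093], [0.503, -0.011, 0.095]] ((477.2262878417969, -36.57406234741211), 33.203529357910156) (array([ 0.4771, -0.0405]), np.float64(0.0238))
side mill 2831 [[0.53, -0.524, 0.026], [0.548, -0.516, 0.085], [0.572, -0.499, 0.148]] ((551.9761962890625, -502.6550598144531), 26.183826446533203) (array([ 0.5521, -0.5028]), np.float64(0.0185))
tall (array([[ 0.5, -0.5],
       [ 0.6, -0.5],
       [ 0.6, -0.4],
       [ 0.6, -0.3],
       [ 0.6, -0.2],
       [ 0.6, -0.1],
       [ 0.6, -0. ],
       [ 0.7, -0.4],
       [ 0.7, -0.3],
       [ 0.7, -0.2],
       [ 0.7, -0.1],
       [ 0.7, -0. ]]), array([ 839,  846,  473,  498,  230,  192,   20, 9927, 2118, 2245, 1889,
       1054]))
```

Run:
```python
from h import *
for n in('scene','side'):
    z=np.load(n+'0.npz');P=cloud(r.camera_info(n),z['T'],z['d']).reshape(-1,3)
    for y in np.arange(-.45,.06,.05):
        o=[]
        for lo,hi in((.1,.14),(.14,.18),(.18,.4)):
            m=(abs(P[:,1]-y)<.025)&(P[:,2]>lo)&(P[:,2]<hi)&(P[:,0]>.53)&(P[:,0]<.9)
            o.append(np.percentile(P[m,0],1).round(3) if m.sum()>5 else None)
        print(n,round(y,2),*o)
```

```text
scene -0.45 0.541 0.683 0.652
scene -0.4 0.677 0.682 0.643
scene -0.35 0.745 0.743 0.63
scene -0.3 0.736 0.714 0.616
scene -0.25 0.736 0.717 0.642
scene -0.2 0.702 0.675 0.642
scene -0.15 0.705 0.679 0.642
scene -0.1 None 0.761 0.642
scene -0.05 None None 0.642
scene -0.0 0.678 0.683 0.649
scene 0.05 0.531 None 0.892
side -0.45 0.674 0.685 0.654
side -0.4 0.681 0.684 0.644
side -0.35 None None 0.632
side -0.3 None None 0.617
side -0.25 None None 0.644
side -0.2 0.702 0.675 0.643
side -0.15 0.71 0.688 0.643
side -0.1 None None 0.643
side -0.05 0.677 0.686 0.643
side -0.0 0.677 0.683 0.662
side 0.05 0.53 None 0.892
```

servo_tool(targets=[[-1.5,-1.8,0,0,0],[-3,-3.5,0,0,0],[-3,-3.5,0,0,0],[-3,-3.5,0,0,0],[-3,-3.5,0,0,0],[-3,-3.5,0,0,0],[-3,-3.5,0,0,0],[-3,-3.5,0,0,0],[-3,-3.5,0,0,0],[-3,-3.5,0,0,0]])

```text
t: 1.1
position: [0.3861, 0.1298, 0.2444]
tcp_rot: [180.0, -0.0, 153.1]
ft_force: [1.0, -0.6, 0.1]
width: 0.0871
grasp_force: 0.0
```

servo_tool(targets=[[-3,-3.5,0,0,0],[-3,-3.5,0,0,0],[-3,-3.5,0,0,0],[-3,-3.5,0,0,0],[-3,-3.5,0,0,0],[-3,-3.5,0,0,0],[-3,-3.5,0,0,0],[-3,-3.5,0,0,0],[-3,-3.5,0,0,0],[-1.5,-1.7,0,0,0]])

```text
t: 2.1
position: [0.49, -0.2969, 0.2442]
tcp_rot: [-179.9, 0.0, 153.0]
ft_force: [0.3, 0.2, 0.4]
width: 0.0869
grasp_force: 0.0
```

servo_tool(targets=[[0,0,0,0.149,0],[0,0,0,0.149,0],[0,0,0,0.149,0],[0,0,0,0.149,0],[0,0,0,0.149,0],[0,0,0,0.149,0],[0,0,0,0.149,0],[0,0,0,0.149,0],[0,0,0,0.149,0],[0,0,0,0.149,0]])

```text
t: 3.1
position: [0.4903, -0.293, 0.2442]
tcp_rot: [-180.0, -0.0, 67.4]
ft_force: [0.4, 1.0, 0.7]
width: 0.0872
grasp_force: 0.0
```

servo_tool(targets=[[0,0,0,0.148,0],[0,0,0,0.148,0],[0,0,0,0.148,0],[0,0,0,0.148,0],[0,0,0,0.148,0],[-0.4,1.5,0,0,0],[-0.4,1.5,0,0,0],[-0.3,1.4,0,0,0],[0,0,0,0,0],[0,0,0,0,0]])

```text
t: 4.1
position: [0.499, -0.3375, 0.2442]
tcp_rot: [-180.0, 0.0, 25.3]
ft_force: [0.8, 0.6, -0.3]
width: 0.087
grasp_force: 0.0
```

Run:
```python
from h import *
i,T,im,d=cam('wrist');save('w1.png',im);P=cloud(i,T,d);np.savez('w1.npz',P=P,im=im,T=T)
hsv=cv2.cvtColor(im,cv2.COLOR_RGB2HSV)
m=(P[...,2]>.058)&(P[...,2]<.072)&(hsv[...,2]<90)&(np.hypot(P[...,0]-.499,P[...,1]+.338)<.05)
print(m.sum(),cv2.minAreaRect(P[m][:,:2].astype(np.float32)*1000),np.median(P[m],0))
v,u=np.nonzero(m);print(u.min(),u.max(),v.min(),v.max())
s=r.get_state();print(s['position'],s['q'])
```

```text
680 ((500.46820068359375, -337.8387451171875), (13.632182121276855, 47.25629425048828), 25.325136184692383) [ 0.50205153 -0.33978195  0.06551154]
294 345 210 225
[ 0.49924952 -0.33710686  0.24423233] [-19.96382811  29.31725226  68.90053106  89.94581214 -27.64682534
  79.93775775 -13.20645767]
```

View pics/w1.png

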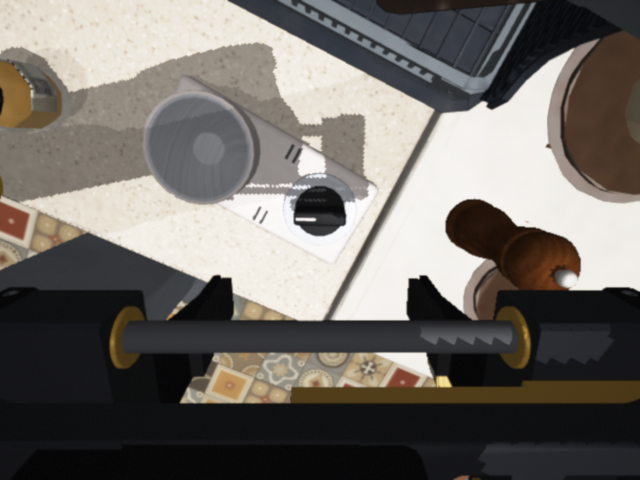

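The wrist view shows the bar at about (320,212), lined up with the jaw line at (0.5005, -0.338). That agrees with the side view.

servo_tool(targets=[[0.1,0,1.5,0,0],[0,0,2.5,0,0],[0,0,2.5,0,0],[0,0,2.5,0,0],[0,0,2.5,0,0],[0,0,2.5,0,0],[0,0,2,0,0],[0,0,1.5,0,0],[0,0,0.5,0,0],[0,0,0,0,0]])

```text
t: 5.15
position: [0.5001, -0.3369, 0.0641]
tcp_rot: [-180.0, 0.0, 25.4]
ft_force: [-0.8, -0.2, 0.6]
width: 0.0871
grasp_force: 0.0
```

```bash
python3 -c "
from h import *
print(r.get_state()['q'])"
```

```text
[-13.81622258  39.0920751   58.84909203 100.27447385 -37.38059148
  62.68739824  -6.99529769]
```

servo_tool(targets=[[0,0,0,0,1],[0,0,0,0,1],[0,0,0,0,1],[0,0,0,0,1],[0,0,0,0,1],[0,0,0,0,1],[0,0,0,0,1],[0,0,0,0,1],[0,0,0,0,1],[0,0,0,0,1]], squeeze=25)

```text
t: 6.15
position: [0.5002, -0.3369, 0.0646]
tcp_rot: [-180.0, -0.0, 25.4]
ft_force: [-1.7, 2.6, 5.8]
width: 0.0493
grasp_force: 25.0
```

servo_tool(targets=[[0,0,0,0.05,1],[0,0,0,0.1,1],[0,0,0,0.1,1],[0,0,0,0.1,1],[0,0,0,0.1,1],[0,0,0,0.1,1],[0,0,0,0.1,1],[0,0,0,0.1,1],[0,0,0,0.1,1],[0,0,0,0.05,1]])

```text
t: 7.15
position: [0.5002, -0.3369, 0.0646]
tcp_rot: [-180.0, 0.0, -26.4]
ft_force: [-3.1, 3.0, 5.4]
width: 0.049
grasp_force: 25.0
```

```bash
python3 -c "
from h import *
s=r.get_state();print(s['q'],s['wrist_torque'],s['position'],s['tcp_rot'],s['width'])"
```

```text
[-18.71166795  46.70078417  68.86082133 100.42817674 -47.26559449
  67.57800405 -52.04346615] [0.93195826 0.77544049 0.08593527] [ 0.50015513 -0.33687285  0.06461856] [-1.79973649e+02  4.51922484e-02 -2.63978125e+01] 0.04900095856012188
```

servo_tool(targets=[[0,0,0,0.02,1],[0,0,0,0.02,1],[0,0,0,0.02,1],[0,0,0,0.02,1],[0,0,0,0.02,1],[0,0,0,0.01,1],[0,0,0,0,1],[0,0,0,0,1],[0,0,0,0,1],[0,0,0,0,1]])

```text
t: 8.15
position: [0.5005, -0.3371, 0.0646]
tcp_rot: [-180.0, -0.0, -32.5]
ft_force: [0.0, 2.7, 4.7]
width: 0.0491
grasp_force: 25.0
```

```bash
python3 -c "
from h import *
s=r.get_state();print(s['q'],s['wrist_torque'],s['position'],s['tcp_rot'],s['width'])"
```

```text
[-19.087344    47.58254376  69.81847798 100.43181463 -48.33306348
  68.12512927 -57.45295807] [0.56627844 0.09391282 0.8736819 ] [ 0.50048058 -0.33711902  0.06461584] [-1.79976955e+02 -1.20860881e-02 -3.24883728e+01] 0.0491379024169527
```

servo_tool(targets=[[0,0,0,0,0],[0,0,0,0,0],[0,0,0,0,0],[0,0,0,0,0],[0,0,0,0,0],[0,0,-1,0,0],[0,0,-2.5,0,0],[0,0,-3.5,0,0],[0,0,-4,0,0],[0,0,-4,0,0]])

```text
t: 9.15
position: [0.4997, -0.3375, 0.2166]
tcp_rot: [180.0, -0.0, -32.5]
ft_force: [-0.7, 0.6, -0.0]
width: 0.087
grasp_force: 0.0
```

Run:
```python
from h import *
i,T,im,d=cam('wrist');save('w2.png',im);P=cloud(i,T,d)
hsv=cv2.cvtColor(im,cv2.COLOR_RGB2HSV)
m=(P[...,2]>.058)&(P[...,2]<.072)&(hsv[...,2]<90)&(np.hypot(P[...,0]-.499,P[...,1]+.338)<.05)
print(m.sum(),cv2.minAreaRect(P[m][:,:2].astype(np.float32)*1000))
m=(abs(P[...,2]-.022)<.004)&(hsv[...,2]>130)&(abs(P[...,0]-.5)<.08)&(abs(P[...,1]+.27)<.15)
print(m.sum(),cv2.minAreaRect(P[m][:,:2].astype(np.float32)*1000))
print(r.get_state()['q'])
for n in('side','scene'):
    i,T,im,d=cam(n);P=cloud(i,T,d)
    hsv=cv2.cvtColor(im,cv2.COLOR_RGB2HSV)
    m=(P[...,2]>.061)&(P[...,2]<.07)&(hsv[...,2]<70)&(np.hypot(P[...,0]-.499,P[...,1]+.338)<.04)
    print(n,m.sum(),m.sum()>4 and cv2.minAreaRect(P[m][:,:2].astype(np.float32)*1000))
```

```text
866 ((500.0319519042969, -338.39056396484375), (48.67444610595703, 14.332601547241211), 60.483848571777344)
7599 ((505.67071533203125, -271.8139343261719), (222.09339904785156, 98.29008483886719), 85.49654388427734)
[-22.10041675  35.22239166  75.04271473  91.66540066 -34.5942117
  79.63421134 -66.04512383]
side 149 ((499.61627197265625, -338.1527099609375), (51.446983337402344, 13.373754501342773), 61.16569519042969)
scene 101 ((495.74359130859375, -336.7940979003906), (44.94516372680664, 13.579267501831055), 66.15666961669922)
```

servo_tool(targets=[[-1,0.6,-0.3,-0.1,0],[-1.3,0.7,-0.5,-0.14,0],[-1.3,0.5,-0.5,-0.14,0],[-1.3,0.2,-0.5,-0.14,0],[0,0,0,-0.14,0],[0,0,0,-0.14,0],[0,0,0,-0.14,0],[0,0,0,-0.14,0],[0,0,0,-0.14,0],[0,0,0,-0.14,0]])

```text
t: 10.3
position: [0.4463, -0.337, 0.2317]
tcp_rot: [-179.9, 0.0, 45.7]
ft_force: [-0.1, 0.5, 0.9]
width: 0.0875
grasp_force: 0.0
```

```bash
python3 -c "
from h import *
print(r.get_state()['q'])"
```

```text
[-19.07657874  18.25204496  62.76040016  97.35010758 -16.75784244
  74.79560054   2.74745824]
```

servo_tool(targets=[[0,0,0,-0.129,0],[0,0,0,-0.129,0],[0,0,0,-0.129,0],[0,0,0,-0.129,0],[0,0,0,-0.129,0],[0,0,0,-0.129,0],[2,0.4,0,0,0],[4,0.8,0,0,0],[4.5,0.8,0,0,0],[4.5,0.8,0,0,0]])

```text
t: 11.3
position: [0.4748, -0.186, 0.2317]
tcp_rot: [-179.9, -0.0, 89.7]
ft_force: [2.0, 0.1, 0.2]
width: 0.087
grasp_force: 0.0
```

servo_tool(targets=[[4.5,0.8,0,0,0],[4.5,0.8,0,0,0],[4.5,0.8,0,0,0],[4.5,0.8,0,0,0],[4.5,1,0,0,0],[3,1,0,0,0],[1,0,0,0,0],[0,0,0,0,0],[0,0,0,0,0],[0,0,0,0,0]])

```text
t: 12.3
position: [0.5283, 0.0753, 0.2325]
tcp_rot: [-180.0, 0.0, 89.6]
ft_force: [-0.1, -0.4, -0.9]
width: 0.0872
grasp_force: 0.0
```

```bash
cat > pot.py <<'E'
from h import *
i,T,im,d=cam('wrist');save('w3.png',im);P=cloud(i,T,d)
hsv=cv2.cvtColor(im,cv2.COLOR_RGB2HSV)
near=np.hypot(P[...,0]-.526,P[...,1]-.079)<.05
for lo,hi in((.098,.108),(.11,.125)):
    m=near&(P[...,2]>lo)&(P[...,2]<hi);q=P[m]
    if len(q)>5: print(lo,len(q),cv2.minEnclosingCircle(q[:,:2].astype(np.float32)*1000),q.mean(0))
print(r.get_state()['q'],r.get_state()['position'])
E
python3 pot.py
```

```text
0.098 2371 ((527.3364868164062, 78.66278076171875), 24.407451629638672) [0.5274454  0.08057056 0.1019835 ]
0.11 454 ((527.4534912109375, 78.8235855102539), 9.018885612487793) [0.5274319  0.07938149 0.11699733]
[-47.20024256   8.28869842  37.83833248 100.31265929  -5.31226003
  73.19018025  -8.48669512] [0.52829593 0.07550526 0.23261721]
```

View pics/w3.png

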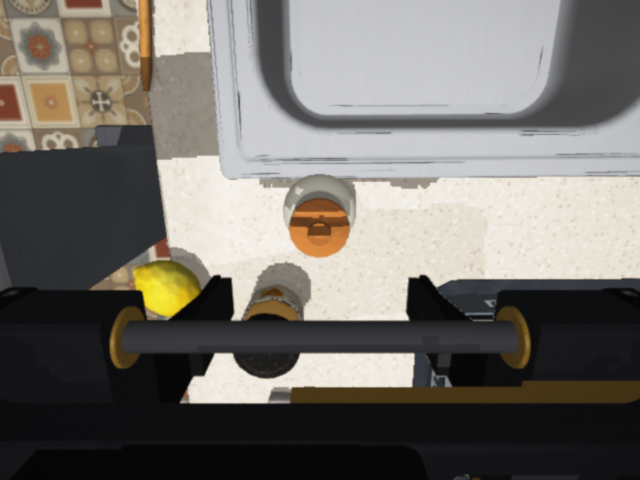

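Pot lid at pixel (320,227), jar at (267,345) and lemon at (168,287). The pot's axis is at (0.5274, 0.0787), and its lid and lid-knob radii match the spec. Going down to grasp the neck.

servo_tool(targets=[[0.15,-0.1,0,0,0],[0.18,0,1.5,0,0],[0,0,2.5,0,0],[0,0,2.5,0,0],[0,0,2.5,0,0],[0,0,2.5,0,0],[0,0,2,0,0],[0,0,1,0,0],[0,0,0.5,0,0],[0,0,0,0,0]])

```text
t: 13.35
position: [0.5275, 0.0804, 0.0827]
tcp_rot: [180.0, -0.0, 89.8]
ft_force: [-0.0, -0.2, 0.3]
width: 0.0871
grasp_force: 0.0
```

servo_tool(targets=[[0,0,0,0,1],[0,0,0,0,1],[0,0,0,0,1],[0,0,0,0,1],[0,0,0,0,1],[0,0,0,0,1],[0,0,0,0,1],[0,0,0,0,1],[0,0,0,0,1],[0,0,0,0,1]], squeeze=25)

```text
t: 14.35
position: [0.5275, 0.0806, 0.0826]
tcp_rot: [180.0, -0.0, 89.8]
ft_force: [0.1, 0.8, 1.3]
width: 0.048
grasp_force: 25.0
```

servo_tool(targets=[[0,0,-0.5,0,1],[0,0,-1,0,1],[0,0,-1.5,0,1],[0,0,-2,0,1],[0,0,-2,0,1],[0,0,-2,0,1],[0,0,-2,0,1],[0,0,-0.7,0,1],[0,0,0,0,1],[0,0,0,0,1]])

```text
t: 15.35
position: [0.5271, 0.0805, 0.1991]
tcp_rot: [-180.0, 0.0, 89.8]
ft_force: [0.5, 0.4, -2.3]
width: 0.048
grasp_force: 25.0
```

Run:
```python
from h import *
z=np.load('w1.npz');P=z['P']
near=np.hypot(P[...,0]-.508,P[...,1]+.2135)<.07
for lo,hi in((.055,.061),(.05,.061)):
    q=P[near&(P[...,2]>lo)&(P[...,2]<hi)];print(len(q),cv2.minEnclosingCircle(q[:,:2].astype(np.float32)*1000),np.percentile(q,[1,99],0).round(4).tolist())
for lo,hi in((.03,.04),(.04,.05)):
    q=P[near&(P[...,2]>lo)&(P[...,2]<hi)&(np.hypot(P[...,0]-.508,P[...,1]+.2135)<.044)];print('cone',len(q),cv2.fitEllipse(q[:,:2].astype(np.float32)*1000))
```

```text
3106 ((509.2344970703125, -213.20472717285156), 50.04985046386719) [[0.4614, -0.2619, 0.0551], [0.5576, -0.1653, 0.0595]]
4537 ((509.2120056152344, -213.2923126220703), 50.125465393066406) [[0.462, -0.2619, 0.0501], [0.5574, -0.1659, 0.0594]]
cone 1820 ((509.06439208984375, -213.1544952392578), (51.05558776855469, 51.19801330566406), 45.904022216796875)
cone 2421 ((509.06964111328125, -213.10000610351562), (68.54251098632812, 68.7001724243164), 95.71283721923828)
```

servo_tool(targets=[[-0.7,0,-1,0,1],[-1.5,-0.2,-1,0,1],[-2.5,-0.2,0,0,1],[-3.5,-0.2,0,0,1],[-3.5,-0.2,0,0,1],[-3.5,-0.2,0,0,1],[-3.5,-0.2,0,0,1],[-3.5,-0.2,0,0,1],[-3,-0.2,0,0,1],[-2,-0.2,0,0,1]])

```text
t: 16.35
position: [0.507, -0.1954, 0.2203]
tcp_rot: [180.0, 0.0, 89.6]
ft_force: [-0.1, 0.0, -1.6]
width: 0.0481
grasp_force: 25.0
```

servo_tool(targets=[[-1.2,0,0,0,1],[-0.6,0,0,0,1],[-0.2,0,0,0,1],[0,0,0,0,1],[0,0,1,0,1],[0,0,2,0,1],[0,0,2,0,1],[0,0,1,0,1],[0,0,0,0,1],[0,0,0,0,1]])

```text
t: 17.35
position: [0.5085, -0.2113, 0.1599]
tcp_rot: [180.0, 0.0, 89.8]
ft_force: [0.8, 0.8, -2.4]
width: 0.0478
grasp_force: 25.0
```

Run:
```python
from h import *
s=r.get_state();print(s['position'],s['tcp_rot'],s['q'],s['ft_force'])
for n in('side','scene'):
    i,T,im,d=cam(n);save(n+'3.png',im);P=cloud(i,T,d)
    hsv=cv2.cvtColor(im,cv2.COLOR_RGB2HSV)
    m=(hsv[...,0]<18)&(hsv[...,1]>120)&(hsv[...,2]>90)&(np.hypot(P[...,0]-.509,P[...,1]+.213)<.05)&(P[...,2]>.1)
    q=P[m];print(n,len(q),q.mean(0) if len(q) else '',np.percentile(q[:,2],[2,98]) if len(q) else '')
```

```text
[ 0.50850889 -0.21130123  0.15992377] [1.79984496e+02 5.77919888e-03 8.97848981e+01] [-22.87576858  17.13714148  48.0530848  103.37657958 -13.92499429
  65.6092123   29.50822247] [ 0.78184886  0.8116647  -2.38263274]
side 224 [ 0.50558158 -0.2205743   0.1865073 ] [0.17678413 0.33715328]
scene 112 [ 0.5044929  -0.22465079  0.17911198] [0.17570467 0.18120542]
```

View pics/side3.png

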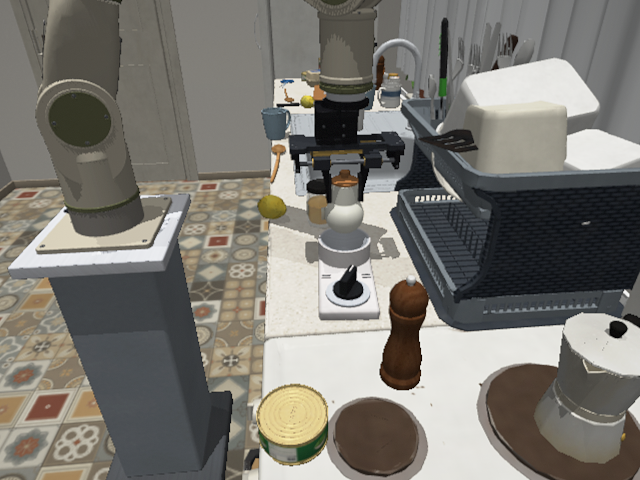

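The pot hangs upright at (345,205), above the cup at (345,245). The seat is about 48 mm down, so I'm lowering in stages.

servo_tool(targets=[[0,0,0.5,0,1],[0,0,1,0,1],[0,0,1,0,1],[0,0,0.7,0,1],[0,0,0.4,0,1],[0,0,0.3,0,1],[0,0,0.2,0,1],[0,0,0.2,0,1],[0,0,0.2,0,1],[0,0,0.1,0,1]])

```text
t: 18.45
position: [0.5083, -0.2113, 0.1134]
tcp_rot: [180.0, -0.0, 89.8]
ft_force: [-0.6, 0.7, -3.3]
width: 0.0474
grasp_force: 25.0
```

servo_tool(targets=[[0,0,0.05,0,1],[0,0,0.05,0,1],[0,0,0.05,0,1],[0,0,0.05,0,1],[0,0,0,0,1],[0,0,0,0,1],[0,0,0,0,1],[0,0,0,0,1],[0,0,0,0,1],[0,0,0,0,1]])

```text
t: 19.45
position: [0.5088, -0.2115, 0.1119]
tcp_rot: [179.9, 0.0, 89.8]
ft_force: [3.7, -0.3, 5.3]
width: 0.0478
grasp_force: 25.0
```

servo_tool(targets=[[0,0.05,0,0,1],[0,0,0.03,0,1],[0,0,0,0,1],[0,0,0,0,1],[0,0,0,0,0.4],[0,0,0,0,0.2],[0,0,0,0,0],[0,0,0,0,0],[0,0,0,0,0],[0,0,0,0,0]], squeeze=8)

```text
t: 20.45
position: [0.5086, -0.2113, 0.1111]
tcp_rot: [-180.0, -0.0, 89.8]
ft_force: [-0.2, -0.6, 0.7]
width: 0.083
grasp_force: 0.0
```

servo_tool(targets=[[0,0,0,0,0],[0,0,0,0,0],[0,0,-0.5,0,0],[0,0,-1,0,0],[0,0,-2,0,0],[0,0,-2.5,0,0],[0,0,-2.5,0,0],[0,0,-2.5,0,0],[0,0,-2,0,0],[0,0,-1,0,0]])

```text
t: 21.45
position: [0.5093, -0.2118, 0.2537]
tcp_rot: [179.8, 0.0, 89.8]
ft_force: [-0.1, -0.7, -0.3]
width: 0.087
grasp_force: 0.0
```

Run:
```python
from h import *
i,T,im,d=cam('wrist');P=cloud(i,T,d)
near=np.hypot(P[...,0]-.509,P[...,1]+.2133)<.05
for lo,hi in((.128,.137),(.14,.152)):
    q=P[near&(P[...,2]>lo)&(P[...,2]<hi)]
    if len(q)>5: print(lo,len(q),cv2.minEnclosingCircle(q[:,:2].astype(np.float32)*1000),np.percentile(q[:,2],[10,50,90]))
hsv=cv2.cvtColor(im,cv2.COLOR_RGB2HSV)
i,T,im,d=cam('side');save('side4.png',im);P=cloud(i,T,d);hsv=cv2.cvtColor(im,cv2.COLOR_RGB2HSV)
m=(P[...,2]>.061)&(P[...,2]<.07)&(hsv[...,2]<70)&(np.hypot(P[...,0]-.499,P[...,1]+.338)<.04)
print(cv2.minAreaRect(P[m][:,:2].astype(np.float32)*1000))
```

```text
0.128 2451 ((509.73065185546875, -213.72427368164062), 24.454267501831055) [0.12975789 0.1310127  0.13229507]
0.14 472 ((509.8537902832031, -213.46487426757812), 9.095909118652344) [0.14490208 0.14618768 0.14711344]
((499.5467834472656, -338.310791015625), (49.450347900390625, 13.376754760742188), 60.53312683105469)
```

View pics/side4.png

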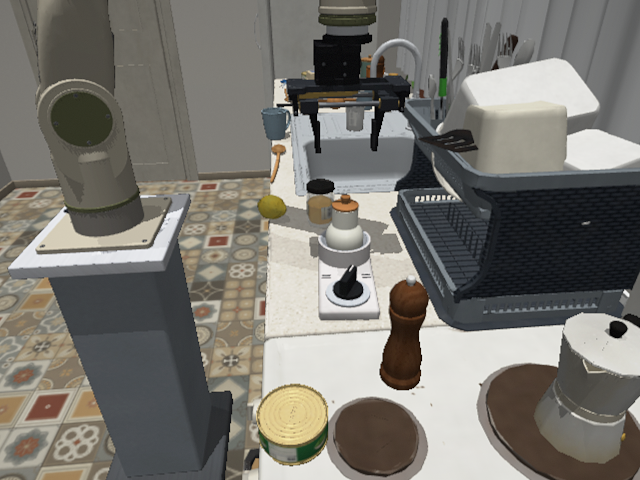

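The pot stands upright in the cup at (345,225). Its lid reads 29 mm higher than before, so it is fully home. The knob bar is at its end stop, and the jar, lemon and mill haven't moved.

```bash
python3 -c "
from plant import r
print(r.finish_job())"
```

```text
the job is handed in; nothing more can be done
None
```

The pot is standing upright and fully home in the melter's cup, the knob is turned clockwise to its end stop, the jar, lemon and mill were left alone, and the job was handed in at about 21.6 s; no verdict came back.

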